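Turn the wide cover over down the ramp

TASK

Two pressed steel channel covers lean side by side in the groove at the head of the turnover ramp. Tip the wide one with two round holes forward, past upright, so that it falls over on to the ramp on its other face and ends hollow side up, lying flat on the slope down at the stop at its foot. Leave the narrow cover without holes leaning where it is.

Things in the scene. Friction and masses are not known exactly. Their poses are not given: they have to be found in the camera images.
- wide_cover_centre (a point): centre of the wide cover: loose steel channel 120 mm long, 62 wide, 14 deep, 3 mm sheet, two 24 mm round holes in its web, ends open, 0.18 kg. Leans back 55 deg from level in one lane of the groove, hollow side to the back rest; upper end 168 mm above the bench (upright: 190). x: along it, down to its foot; y: across; z: out of its smooth face (up and down-ramp at the start)
- narrow_cover_centre (a point): centre of the narrow cover: the same channel, 120 mm long and 14 mm deep, but 38 mm wide and without holes, 0.13 kg. It leans in the other lane in the same way, 88 mm beside the wide one; same axes
- rack: plywood turnover ramp, fixed, 196 mm wide, two 76 mm lanes centred at y = +44 and -44 mm. Origin on the bench, mid-width, under the rear face of the groove's front wall; x level, down-ramp, roughly away from the robot; z up. Groove at x < 0, floor 70 mm high; cheeks and divider 110 mm high
- groove_edge (a point): mid-width on the rear top edge of the groove's front wall, 90 mm above the bench, at rack x = 0. The covers' feet stand behind this wall, which stops them while a cover is tipped: pushed from behind at 135 to 160 mm height until that part of it is some 10 mm past x = 0, a cover falls over the wall on to the slope by itself
- rest_top (a point): mid-width on the top of the sloping back rest on which the covers lean, 127 mm above the bench, at about rack x = -57 mm. The covers stick out above it and are open to a push from behind there
- ramp_bed: the ramp's slope of slippery waxed sheet, fixed to the rack: falls 30 deg from the groove's front wall, 190 mm long, 188 mm wide, fences 20 mm high along the lanes, stop strip 21 mm high across its foot (a cover resting against it has its centre at x = 25 mm). Origin at the centre of its upper surface; x down the slope, y across to the left, z square to the surface
Not all that is in view belongs to the job. Leave any turquoise look-alike of the part that bears wide_cover_centre alone.

How it is judged:
At the end, for the whole second after the job is handed in: The wide cover lies at rest on the ramp's slope, smooth face down and hollow side up, flat on the slope to within about 11 degrees, within 20 mm of touching the stop at the slope's foot, between the outer fences; the narrow cover still leans where it was, within 20 mm (angle between wide_cover_centre's own z axis and vertical above 2.2 rad and angle between the z axis of wide_cover_centre and the z axis of ramp_bed, either way round below 0.2 rad and z of wide_cover_centre in the frame of ramp_bed between -0.005 and 0.02 m and x of wide_cover_centre in the frame of ramp_bed between 0.005 and 0.045 m and y of wide_cover_centre in the frame of ramp_bed between -0.08 and 0.08 m and linear speed of wide_cover below 0.02 m/s and distance of narrow_cover_centre from where it was at the start of the episode below 0.02 m).
It fails at once if the narrow cover is knocked more than 30 mm from its place (distance of narrow_cover_centre from where it was at the start of the episode above 0.03 m).
It also fails if it takes over 32 s, if anything falls off the work surface, if the arm or the gripper's body presses on something with over 40 N, if the wrist force passes 120 N, or if a joint passes its speed limit or range.

ROBOT

A 6-joint arm with a two-finger parallel gripper is mounted at the origin on a cart in front of the work surface, level with it; the furniture and walls round the work are solid. World frame = base frame: x ahead of the robot, y to its left, z up, the work surface at z = 0. Lengths are in m, angles in rad, forces in N, time in s.
With the tool pointing down it reaches from about 0.3 to 0.75 m from the base axis. Payload 8.5 kg.
Tool frame: the origin (TCP) lies at the very end of the fingers, on their centre line; the grasp point (between the pads) lies 19 mm behind it; z points along the fingers, y is the direction in which the jaws open and shut (so a half turn about z gives the same grasp; the last joint's range is limited). The gripper opens to 88 mm and grips with 3 to 60 N. Pads are 18 mm wide; open, the fingers measure 123 mm over their backs; the gripper's body (75 mm by 187 mm) begins 45 mm behind the grasp point.
Start: joints at [-1.51, 0.381, 1.297, -0, 1.464, -0.215], TCP at [0.15, -0.529, 0.239] pointing down, gripper open.
Joint ranges: [-3.11, 3.11], [-0.89, 2.33], [0.22, 2.48], [-1.42, 4.56], [0.17, 2.85], [-2.88, 2.88]. Speed limits (rad/s): [2.39, 2.39, 3.14, 3.14, 3.14, 3.14].

INTERFACE

Orientations are given as a unit quaternion [x, y, z, w].
In Python, from workcell import manip, cams, job gives the robot as it stands.
- The arm moves only by the tool carry_out, never from a script. Its argument "series" is a list that holds one entry, the list of rows, each a list of 4 numbers: the shift along the tool's x, y, z in units of 0.2 m (1.0 is 0.2 m), then the turn about the tool's z in units of pi/2 rad (1.0 is pi/2 rad). In form: [[[dx, dy, dz, roll], ...]]. A call has 1 to 12 rows; each row is the pose to reach, as a shift and turn from the pose measured when the call began, along the tool's axes at that moment; what a row does not reach only later rows make up. A row lasts 1/8 s, in which the tool goes at most 62.5 mm and 10.7 degrees, less where a joint would pass 70% of its speed; a pose out of reach is approached as far as the arm can. A call with a number of a shift or a turn outside -1 to 1 is refused whole. A call with a gripper value outside its range is refused whole. "claw" is the opening, from 0 (shut) to 1 (fully open), set as the call begins (left out, the last holds). The fingers move at their own pace and stop on an object; "newtons" is the grip in N (left out, the last holds). Time passes only in rows, so rows that repeat a pose let the fingers close. It gives the time, the measured TCP pose, the force and the opening at its end, in the units of the state.
- manip.get_state(): the state, without advancing time (a new reading comes with each control period).
- cams.snapshot(name): name is "scene" or "side" or "wrist"; returns the picture (400x640x3 uint8, red, green, blue); there is no depth.
- cams.calibration(name): a dict with "intrinsics" (3x3 intrinsics, pixels), "R" (3x3) and "t" (3): a world point X has camera coordinates R X + t; the wrist camera has in their place "hand_eye" (4x4, takes a point from camera to tool coordinates, whose origin is the TCP and whose axes are the flange's). Camera axes: x right, y down, z forward; pixel columns grow to the right and rows downward; lengths in m; the calibration is good to about 2 mm. A picture is of the moment at which its call begins: read the wrist's pose just before it. calibration takes no time and is no camera call.
- job.job_done(): hands the job in, once; it reports no verdict.
The state is a dict: "time_s": time; "joints": joint angles; "qd": joint speeds; "joint_efforts": joint torques, N m; "ee_pos": TCP position; "ee_rot": TCP orientation; "force": force on the tool from outside, world axes, zero at the start; "wrist_torque": the same for the moment, N m; "finger_gap": opening from 0.0 (shut) to 1.0 (fully open).
Only numpy, scipy, OpenCV 4.12 (cv2) and the standard library are available. Lean on these libraries where they do the work, as an engineer would, in place of code of your own. Each camera call takes 0.05 s, during which the arm holds its last target. There are 200 camera calls.

## Working session

There is one attempt and no reset: what is moved stays moved. The work goes in short steps, Python scripts to look and compute and a tool call to move; the robot and the scene stay as the last step left them, time stands still between calls to the robot, and variables do not carry over. Pictures are saved under pics/ and viewed, about 8 in all and at most 12, crops included, and the job is handed in when it is done.

Besides the shell and the picture viewer there is one more tool, called after "Request:" as a command line: name --argument value ..., lists and objects as JSON in quotes. carry_out: Moves the arm, as the interface text tells. Shifts and turns lie within -1 to 1; 1 stands for 0.2 m of shift or pi/2 rad of turn. Its arguments: {"type":"object","properties":{"series":{"type":"array","items":{"type":"array","items":{"type":"array","items":{"type":"number","minimum":-1,"maximum":1}}}},"claw":{"type":"number"},"newtons":{"type":"number"}},"required":["series"]}

```bash
ls; mkdir -p pics; python3 - <<'E'
from workcell import manip,cams
import cv2,numpy as np
s=manip.get_state();print({k:np.round(v,3).tolist() for k,v in s.items()})
for n in("scene","side"):
    cv2.imwrite(f"pics/{n}0.png",cams.snapshot(n)[:,:,::-1]);c=cams.calibration(n)
    print(n,np.round(c["intrinsics"],1).tolist(),"cam at",np.round(-c["R"].T@c["t"],3),np.round(c["R"],2).tolist())
E
```

```text
pics
{'time_s': 0.0, 'joints': [-1.51, 0.381, 1.298, -0.0, 1.464, -0.215], 'qd': [0.002, 0.002, -0.001, 0.001, -0.001, 0.0], 'joint_efforts': [-0.002, -43.794, -22.456, 0.071, 0.035, -0.0], 'ee_pos': [0.15, -0.529, 0.238], 'ee_rot': [0.991, 0.137, 0.0, -0.001], 'force': [0.057, -0.205, 1.77], 'wrist_torque': [-0.041, -0.028, -0.026], 'finger_gap': 1.001}
scene [[375.4, 0.0, 319.7], [0.0, 375.4, 203.3], [0.0, 0.0, 1.0]] cam at [-0.011  0.539  0.616] [[-0.53, -0.85, -0.0], [-0.52, 0.33, -0.79], [0.67, -0.42, -0.61]]
side [[361.4, 0.0, 315.3], [0.0, 361.4, 198.1], [0.0, 0.0, 1.0]] cam at [0.418 0.95  0.438] [[-0.98, -0.19, -0.02], [-0.05, 0.38, -0.92], [0.18, -0.91, -0.38]]
```

View pics/scene0.png

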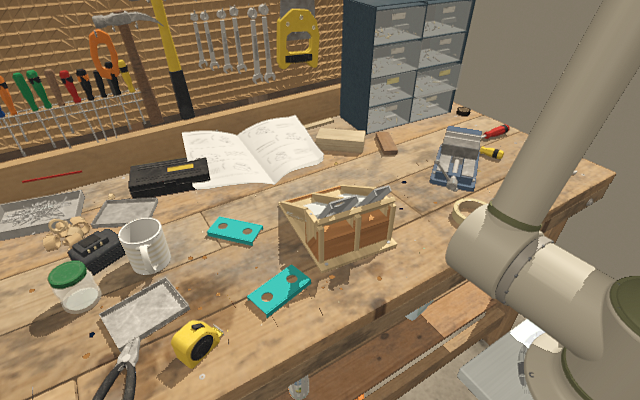

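View pics/side0.png

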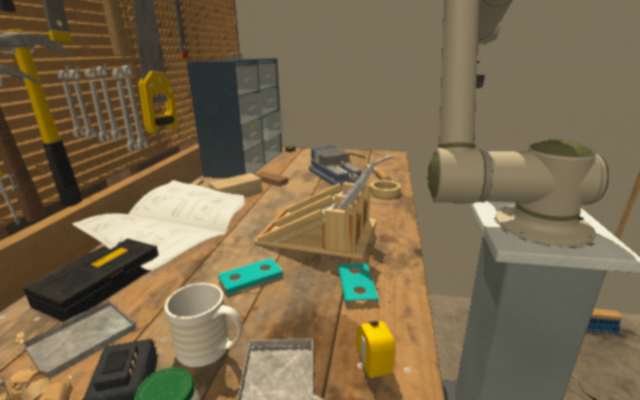

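The rack is at scene (340,225) and side (330,215). The turquoise two-hole plates at scene (235,230) and (278,290), lying on the bench, are look-alikes. I'll crop the leaning covers from both views.

```bash
python3 - <<'E'
import cv2,numpy as np
a=cv2.imread("pics/scene0.png")[170:280,265:415];b=cv2.imread("pics/side0.png")[140:270,240:420]
a=cv2.resize(a,None,fx=5,fy=5,interpolation=cv2.INTER_CUBIC);b=cv2.resize(b,None,fx=4,fy=4,interpolation=cv2.INTER_CUBIC)
cv2.imwrite("pics/ca.png",a);cv2.imwrite("pics/cb.png",b)
E
```

```text
(no output)
```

View pics/ca.png

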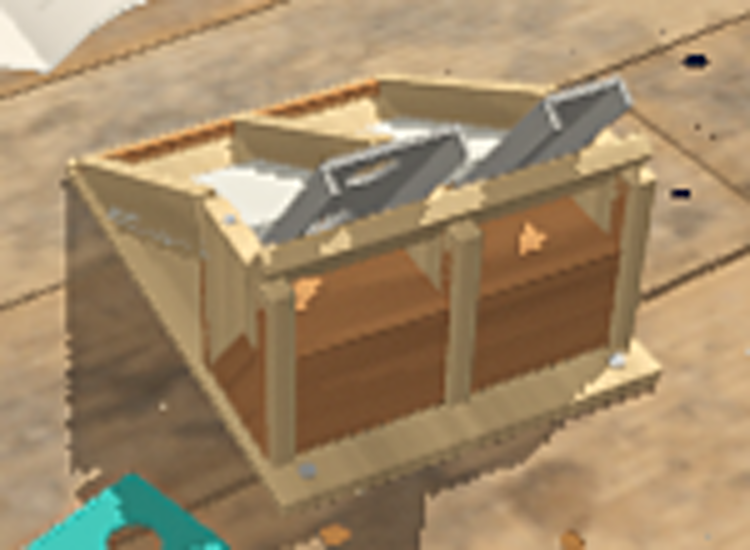

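View pics/cb.png

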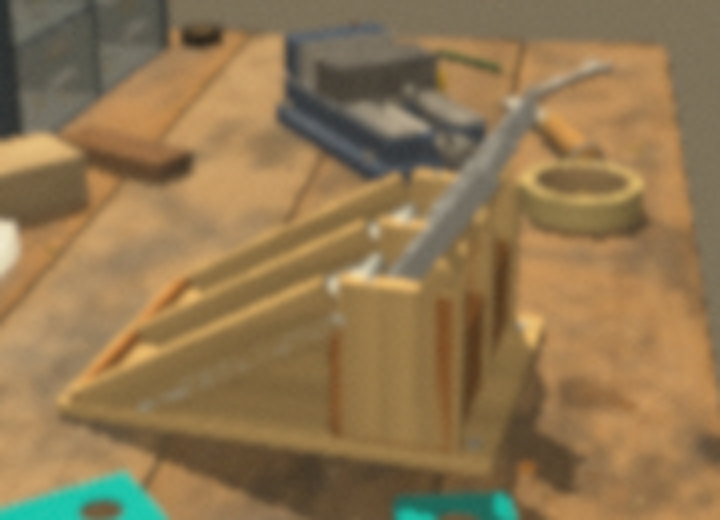

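The covers stand in the rack. The near one, in the left lane at scene crop (395,160) → px (344,202), is wide and shows a hole, so it is the target. The far one at px (383,190) is narrow and plain. The turquoise plates stay put. Next I'll work out the rack pose.

```bash
cat > h.py <<'E'
import numpy as np
from workcell import cams,manip
def ray(n,u,v,z):
    c=cams.calibration(n);K,R,t=map(np.array,(c["intrinsics"],c["R"],c["t"]))
    o=-R.T@t;d=R.T@np.linalg.inv(K)@[u,v,1];return o+d*(z-o[2])/d[2]
def proj(n,X):
    c=cams.calibration(n);p=np.array(c["intrinsics"])@(np.array(c["R"])@X+c["t"]);return p[:2]/p[2]
E
python3 - <<'E'
from h import *
P=lambda x,y,z:ray("scene",265+x/5,170+y/5,z)
for k,a in dict(wideL=(325,168,.168),wideR=(463,128,.168),narL=(550,93,.168),narR=(622,80,.168),restL=(262,250,.127),restR=(643,138,.127),baseL=(285,505,0),baseR=(660,380,0)).items(): print(k,np.round(P(*a),3))
w=P(463,128,.168)-P(325,168,.168);print(np.linalg.norm(w),np.degrees(np.arctan2(w[1],w[0])))
w=P(643,138,.127)-P(262,250,.127);print(np.linalg.norm(w),np.degrees(np.arctan2(w[1],w[0])))
w=P(660,380,0)-P(285,505,0);print(np.linalg.norm(w),np.degrees(np.arctan2(w[1],w[0])))
E
```

```text
wideL [0.471 0.216 0.168]
wideR [0.463 0.155 0.168]
narL [0.464 0.11  0.168]
narR [0.455 0.079 0.168]
restL [0.483 0.237 0.127]
restR [0.459 0.058 0.127]
baseL [0.46  0.241 0.   ]
baseR [0.432 0.051 0.   ]
0.0617161727620959 -97.102149111308
0.18143035367839563 -97.71392956390015
0.19202454555518994 -98.37177717023116
```

Rack x points about -7.7° in world. The wide cover's top centre is at about (0.467, 0.186, 0.168). I'll approach with the gripper shut, arcing high, and turn the tool so that its x follows rack x.

Request:
carry_out --series '[[[0.3, -0.3, -0.2, 0.1], [0.7, -0.7, -0.2, 0.26], [1, -1, -0.2, 0.26], [1, -1, -0.2, 0.26], [1, -1, -0.2, 0.26], [1, -1, -0.2, 0.26]]]' --claw 0

```text
time_s: 0.85
ee_pos: [0.2885, -0.2801, 0.2788]
ee_rot: [0.998, -0.064, 0.0, -0.001]
force: [0.1, -1.9, -0.4]
finger_gap: 0.346
```

Request:
carry_out --series '[[[0.15, -0.3, 0, 0], [0.25, -0.6, 0, 0], [0.35, -0.9, 0, 0], [0.35, -1, 0, 0], [0.35, -1, 0, 0], [0.35, -1, 0, 0]]]'

```text
time_s: 1.6
ee_pos: [0.3836, -0.092, 0.2788]
ee_rot: [0.998, -0.065, -0.0, -0.0]
force: [0.2, -0.5, 0.1]
finger_gap: 0.001
```

Request:
carry_out --series '[[[0, -0.3, 0, 0], [0, -0.6, 0, 0], [0, -0.9, 0, 0], [0, -1, 0, 0], [0, -1, 0, 0], [0, -1, 0, 0]]]'

```text
time_s: 2.35
ee_pos: [0.4098, 0.1048, 0.2788]
ee_rot: [0.998, -0.066, -0.0, -0.0]
force: [0.5, 0.2, 0.1]
finger_gap: 0.006
```

Request:
carry_out --series '[[[-0.03, -0.2, 0, 0], [-0.03, -0.41, 0, 0], [-0.03, -0.41, 0, 0], [-0.03, -0.41, 0, 0]]]'

```text
time_s: 2.85
ee_pos: [0.4149, 0.1856, 0.2788]
ee_rot: [0.998, -0.067, -0.0, -0.0]
force: [0.1, -0.0, -0.5]
finger_gap: 0.006
```

```bash
python3 - <<'E'
from workcell import manip,cams
import cv2,numpy as np
s=manip.get_state();print(s["ee_pos"],s["ee_rot"],s["joints"]);c=cams.calibration("wrist");print(np.round(c["intrinsics"],1),np.round(c["hand_eye"],3))
cv2.imwrite("pics/w1.png",cams.snapshot("wrist")[:,:,::-1])
E
```

```text
[0.41490129 0.18559897 0.27879901] [ 9.97772812e-01 -6.67029123e-02 -3.67779639e-04 -4.62715203e-05] [1.59005522e-01 1.82164575e-01 1.46493096e+00 2.55576194e-04
 1.49519330e+00 1.86328741e+00]
[[341.9   0.  319. ]
 [  0.  341.9 194.7]
 [  0.    0.    1. ]] [[ 0.    -0.96  -0.281  0.073]
 [ 1.    -0.     0.001 -0.   ]
 [-0.001 -0.281  0.96  -0.146]
 [ 0.     0.     0.     1.   ]]
```

View pics/w1.png

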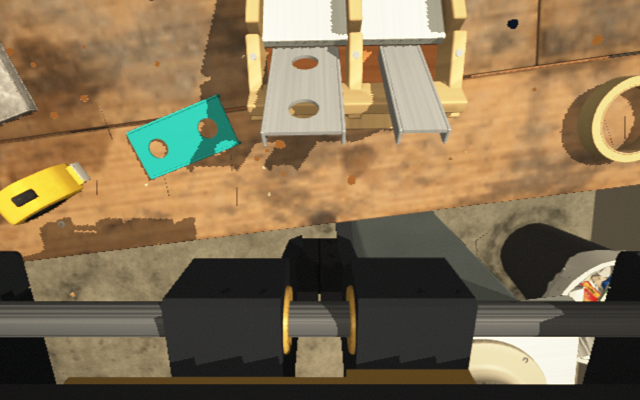

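The wrist view confirms it: the wide cover is on the left with holes at (305,62) and (303,109), upper end from (263,135) to (345,135). The plain narrow one has its upper end from (398,132) to (449,129). The shut fingers at (320,265) lie behind both.

```bash
python3 - <<'E'
from h import *
from scipy.spatial.transform import Rotation as Ro
s=manip.get_state();c=cams.calibration("wrist");K=np.array(c["intrinsics"]);H=np.array(c["hand_eye"])
R=Ro.from_quat(s["ee_rot"]).as_matrix();p=np.array(s["ee_pos"])
def w(u,v,z):
    d=R@H[:3,:3]@np.linalg.inv(K)@[u,v,1];o=p+R@H[:3,3];return o+d*(z-o[2])/d[2]
for n,u,v,z in(("wL",263,135,.168),("wR",345,135,.168),("nL",398,132,.168),("nR",449,129,.168),("wallL",262,46,.09),("wallR",343,46,.09)):
    X=w(u,v,z);print(n,np.round(X,3),"tool mm",np.round(1000*R.T@(X-p)))
E
```

```text
wL [0.464 0.221 0.168] tool mm [ 44. -41. 111.]
wR [0.456 0.16  0.168] tool mm [ 44.  19. 111.]
nL [0.453 0.121 0.168] tool mm [ 47.  59. 111.]
nR [0.45  0.084 0.168] tool mm [ 49.  96. 111.]
wallL [0.536 0.221 0.09 ] tool mm [115. -51. 189.]
wallR [0.526 0.148 0.09 ] tool mm [115.  22. 189.]
```

Request:
carry_out --series '[[[0, -0.055, 0.2, 0], [0, -0.055, 0.4, 0], [0, -0.055, 0.6, 0], [0, -0.055, 0.66, 0], [0, -0.055, 0.66, 0], [0.06, -0.055, 0.66, 0], [0.12, -0.055, 0.66, 0], [0.16, -0.055, 0.66, 0], [0.19, -0.055, 0.66, 0], [0.22, -0.055, 0.66, 0], [0.25, -0.055, 0.66, 0], [0.28, -0.055, 0.66, 0]]]'

```text
time_s: 4.4
ee_pos: [0.4721, 0.189, 0.1468]
ee_rot: [0.998, -0.067, -0.0, -0.0]
force: [-0.7, -0.1, 1.4]
finger_gap: 0.008
```

```bash
python3 - <<'E'
from workcell import manip,cams
import cv2,numpy as np
s=manip.get_state();print(s["ee_pos"],s["force"])
a=cams.snapshot("scene")[130:280,265:435,::-1];b=cams.snapshot("side")[100:270,240:420,::-1]
a=cv2.resize(a,(400,353),interpolation=cv2.INTER_CUBIC);b=cv2.resize(b,(374,353),interpolation=cv2.INTER_CUBIC)
cv2.imwrite("pics/p1.png",np.hstack([a,b]))
E
```

```text
[0.47206775 0.18895213 0.14684091] [-0.72878337 -0.0733292   1.39848312]
```

View pics/p1.png

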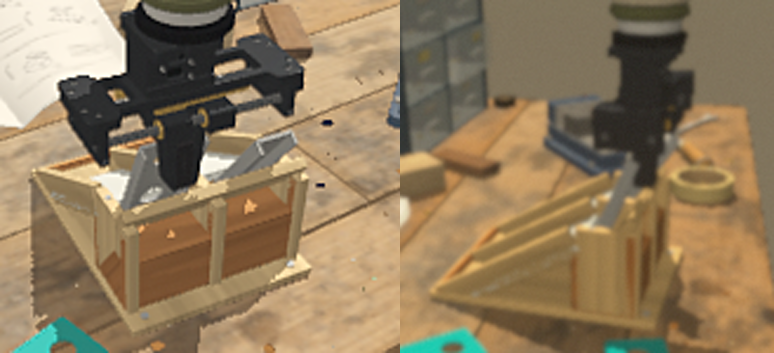

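The wide cover is lifting off the rest with the finger inside its hollow, and the narrow one is untouched. I'll keep pushing.

Request:
carry_out --series '[[[0.03, 0, 0, 0], [0.06, 0, 0, 0], [0.09, 0, 0, 0], [0.12, 0, 0, 0], [0.15, 0, 0, 0], [0.18, 0, 0, 0], [0.21, 0, 0, 0], [0.24, 0, 0, 0], [0.27, 0, 0, 0], [0.3, 0, 0, 0], [0.33, 0, 0, 0], [0.33, 0, 0, 0]]]'

```text
time_s: 6.0
ee_pos: [0.5381, 0.1799, 0.1467]
ee_rot: [0.998, -0.067, -0.0, -0.0]
force: [0.2, -0.0, -0.5]
finger_gap: 0.009
```

```bash
python3 - <<'E'
from workcell import manip,cams
import cv2,numpy as np
s=manip.get_state();print(s["ee_pos"],s["force"])
a=cams.snapshot("scene")[130:280,265:435,::-1];b=cams.snapshot("side")[100:270,240:420,::-1]
a=cv2.resize(a,(400,353),interpolation=cv2.INTER_CUBIC);b=cv2.resize(b,(374,353),interpolation=cv2.INTER_CUBIC)
cv2.imwrite("pics/p2.png",np.hstack([a,b]))
E
```

```text
[0.53805405 0.17992803 0.14665836] [ 0.21195336 -0.01676544 -0.48674455]
```

View pics/p2.png

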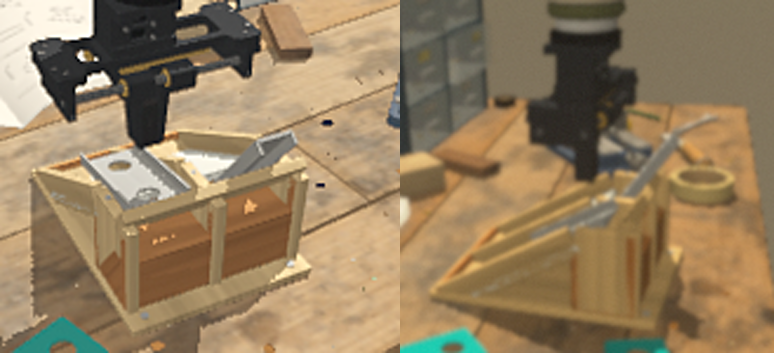

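The cover has fallen hollow side up and may still be sliding, or be caught at the wall. I'll lift straight up, back off and look again.

Request:
carry_out --series '[[[0, 0, -0.2, 0], [0, 0, -0.5, 0], [-0.2, 0, -0.65, 0], [-0.4, 0, -0.65, 0], [-0.4, 0, -0.65, 0], [-0.4, 0, -0.65, 0], [-0.4, 0, -0.65, 0]]]'

```text
time_s: 6.98
ee_pos: [0.4592, 0.1905, 0.2763]
ee_rot: [0.998, -0.067, -0.001, 0.0]
force: [-0.3, 0.7, 0.9]
finger_gap: 0.008
```

```bash
python3 - <<'E'
from workcell import manip,cams
import cv2,numpy as np
s=manip.get_state();print(s["ee_pos"],s["ee_rot"])
W=cams.snapshot("wrist")[:,:,::-1];cv2.imwrite("pics/w2.png",W)
a=cams.snapshot("scene")[150:280,265:435,::-1];b=cams.snapshot("side")[140:270,240:420,::-1];cv2.imwrite("pics/s2.png",b)
a=cv2.resize(a,(320,245),interpolation=cv2.INTER_CUBIC);b=cv2.resize(b,(320,231),interpolation=cv2.INTER_CUBIC)
r=np.hstack([W[:250,120:520],np.full((250,0,3),0,np.uint8)]);r=cv2.resize(r,(480,300))
cv2.imwrite("pics/p3.png",np.hstack([cv2.resize(r,(480,476)) if 0 else np.vstack([r,np.zeros((176,480,3),np.uint8)]),np.vstack([a,b])]))
E
```

```text
[0.45920642 0.19052131 0.27628239] [ 9.97733438e-01 -6.72875813e-02 -6.06326413e-04  1.28827945e-05]
```

View pics/p3.png

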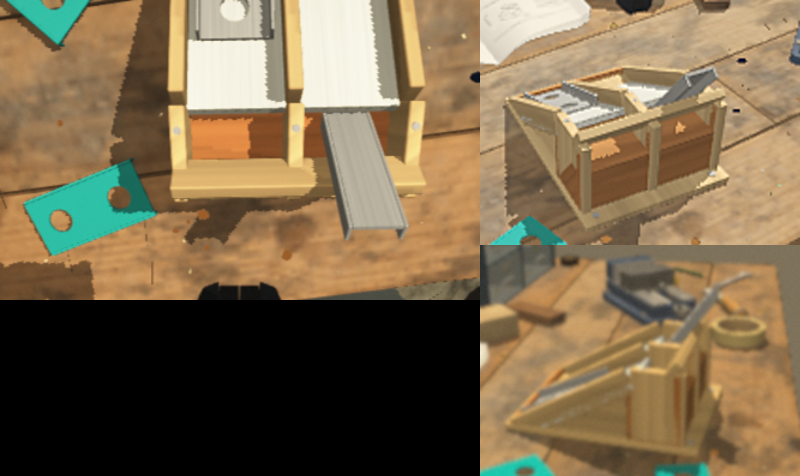

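It has slid down, hollow side up with the flange edges showing. I'll check the distance down the slope, whether it is at rest, and the narrow cover's place.

```bash
python3 - <<'E'
from h import *
import cv2
from scipy.spatial.transform import Rotation as Ro
s=manip.get_state();c=cams.calibration("wrist");K=np.array(c["intrinsics"]);H=np.array(c["hand_eye"])
R=Ro.from_quat(s["ee_rot"]).as_matrix();p=np.array(s["ee_pos"])
def w(u,v,z):
    d=R@H[:3,:3]@np.linalg.inv(K)@[u,v,1];o=p+R@H[:3,3];return o+d*(z-o[2])/d[2]
q=lambda x,y:(120+x/1.2,y/1.2)
e=w(*q(238,108),.09);
def slope(u,v,off):  # ray met with slope plane through e, falling 30 deg along tool x, raised by off
    xr=R[:,0];n=np.array([*(xr[:2]*.5),np.cos(np.pi/6)]);d=R@H[:3,:3]@np.linalg.inv(K)@[u,v,1];o=p+R@H[:3,3]
    X=o+d*((n@(e-o)+off)/(n@d));return ((X-e)@xr)/np.cos(np.pi/6)
print("edge",e,"upper end of cover down slope from edge, mm",1000*slope(*q(235,38),.003),"expected ~60 at stop")
print("narrow top",[np.round(w(*q(*k),.168),3).tolist() for k in((347,232),(406,226))])
a=cv2.imread("pics/w2.png").astype(int);b=cams.snapshot("wrist")[:,:,::-1];print("moved px",(abs(a-b).max(2)>40).sum(), (abs(a-b).max(2)>40)[:200,250:360].sum())
sd=cams.snapshot("side")[140:270,240:420,::-1]
sc=cams.snapshot("scene")[165:235,265:415,::-1]
cv2.imwrite("pics/p4.png",np.vstack([cv2.resize(sc,(720,336),interpolation=cv2.INTER_CUBIC),cv2.resize(sd[40:110,:130],(720,250),interpolation=cv2.INTER_CUBIC)]))
E
```

```text
edge [0.53528756 0.18060326 0.09      ] upper end of cover down slope from edge, mm 62.27308162189406 expected ~60 at stop
narrow top [[0.449, 0.121, 0.168], [0.448, 0.084, 0.168]]
moved px 907 130
```

View pics/p4.png

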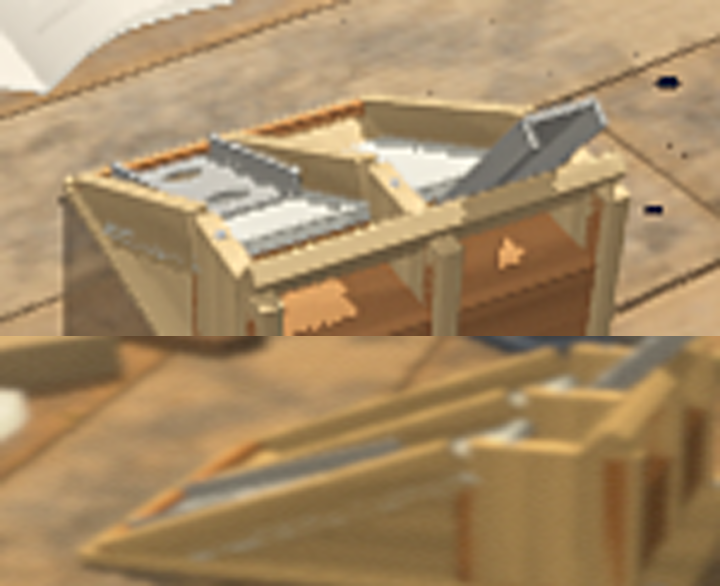

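The cover lies hollow side up against the stop, 62 mm below the edge (60 expected), and the narrow cover is where it was. I'll check with the fixed camera that nothing is moving, then hand in.

```bash
python3 - <<'E'
from workcell import cams,job
import numpy as np
f=[cams.snapshot("scene")[165:235,265:415].astype(int) for _ in range(8)]
m=[int((abs(x-f[0]).max(2)>40).sum()) for x in f];print(m)
if max(m)<20: print(job.job_done())
E
```

```text
[0, 0, 0, 0, 0, 0, 0, 0]
the job is handed in; nothing more can be done
None
```

I tipped the wide two-hole cover forward past upright with the shut fingers pushing from behind inside its hollow. It fell over the groove wall and slid down the slope, and I handed the job in at about 8 s on the robot's clock.

Last checks before handing in:
- **Wide cover:** it lies flat in its lane with the hollow side up. Its upper end is 62 mm below the wall edge, where about 60 mm means it touches the stop.
- **Narrow cover:** its upper corners measure within about 4 mm of where they were before the push.
- **At rest:** eight fixed-camera frames over 0.4 s showed no change. An earlier pair of wrist pictures differed by 907 pixels. I took that to be the arm still settling, since the fixed camera showed nothing moving.

The flatness was judged by eye from the pictures, not measured. The force readings at the end of each move stayed below about 2 N. The turquoise look-alikes were not touched.

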